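# Zero the seating-height gauge on the golden module

### The job

Zero the connector seating-height gauge on its golden module: slide the carrier that holds the module into the gauge's guideway, nose first, in under the lips and the dial's spindle until it rests against the stop, and leave it there. Then turn the dial's bezel until its zero mark lies right under the pointer. Keep the fingers off the module, and leave the loupe, the tweezers and the dish where they are.

Things in the scene. Friction and masses are not known exactly. Their poses are not given: they have to be found in the camera images.
- gauge: Grey bench gauge fixed to the bench, 80 mm high: base plate 190 x 94 mm (x = -85 to +105), 12 mm thick, carrying a guideway, a C-frame over its closed end and a face-up dial on top. Origin on the bench under the guideway's centre line; x runs along the guideway from open mouth to stop (the way the carrier goes in), y across, z up
- mouth (a point): Middle of the guideway's mouth on the slideway (base top), at x = -20, z = 12 mm in the gauge's frame. Channel 49 mm wide from here to the stop, under side lips at z = 19.5 to 23.5 mm with 37 mm between them; rails and lips reach out to y = +-36 mm. In front of it the rails flare to 56 mm at x = -28 mm and 60 mm at x = -34 mm and the lip ends bend up; bare base from there to x = -85
- stop_face (a point): Middle of the stop (front of the C-frame's column) on the slideway, at x = +75, z = 12 mm in the gauge's frame. The carrier is home when carrier_nose is here, its underside at z = 12 mm. A C-frame arm 34 mm wide, z = 40 to 54 mm, runs above x = 16 to 104, y = -29 to +5 mm
- spindle_foot (a point): Lowest point of the dial's domed, spring-loaded spindle foot, z = 22 mm at rest, on the dial's axis. The module's connector pushes it up about 2.4 mm as the carrier comes home (drag 1 to 2 N), which swings the pointer
- carrier: Loose aluminium slide, 165 mm long, 140 g, lying flat on the bench at first. Origin on its underside halfway along; x from tail to nose, z up. Plate 5 mm thick: 46 mm wide with rounded corners from x = +5 to +82.5 mm (nose), 24 mm wide back to the tail at x = -82.5. A purple module is screwed on the wide part, up to 12.5 mm above the underside; a black grip stands on the tail
- carrier_grip (a point): Point in the carrier's black grip block, 57.5 mm behind (-x) the carrier's origin, 20 mm above the underside. The block is 34 mm long (carrier x), 16 mm wide (carrier y, the way to pinch it); it stands on the plate at 5 mm and its top is 35 mm above the underside
- carrier_nose (a point): Middle of the carrier's nose edge, on its underside: 82.5 mm in front (+x) of its origin
- golden_module: The purple circuit board fixed on the wide part of the carrier, 62 x 30 mm, with a 32 mm long black connector near its -y edge (carrier y = -12 mm); not to be touched by the fingers. Origin at the centre of its underside, 47.5 mm in front (+x) of the carrier's origin
- bezel_axis (a point): Fixed point on the dial's vertical axis at mid-height of its bezel, z = 73 mm, at x = +40, y = -12 mm in the gauge's frame. The bezel is a dark knurled ring 54 mm in diameter, z = 66 to 80 mm, that turns with the white dial face; the dial body below it is 49 mm in diameter, z = 54 to 66 mm. It turns stiffly (0.04 N m) and stays where it is left
- bezel (a joint): Angle of bezel and dial face (rad); grows clockwise seen from above; no stop within reach. The zero mark points along the gauge's +x at 0
- pointer (a joint): Angle of the pointer (rad), driven by the spindle (0.6 rad per mm of lift), 0 with the spindle down; grows clockwise seen from above. At 0 it points along the gauge's +y; it does not turn with the bezel. The zero mark is under it when bezel = pointer - pi/2
- zero_mark (a point): On the dial face, in the zero mark (the one broad black bar, 7.5 x 3 mm; the other marks are thin lines, 15 degrees apart), 19 mm from the dial's axis, z = 78 mm
- pointer_tip (a point): At the thin long end of the black pointer, 19 mm from the dial's axis, z = 78 mm (its short thick end is the tail)
- microscope: Fixed stereo microscope, part of the bench. Its head and eyepieces hang over the bench right of the carrier, at about x = 0.46 to 0.68, y = -0.13 to 0.0, z = 0.16 to 0.40 m (world), its boom and column lie farther right and back. Keep the arm and wrist clear of it
- loupe: Bystander: black eye loupe standing on its wide rim, 36 mm across, 34 mm high. Origin at the centre of its underside
- dish: Bystander: small light-grey round dish of swabs, 54 mm across, 18 mm high. Origin at the centre of its underside
- tweezers: Bystander: tweezers with green grips lying on the bench, 16 x 118 x 9 mm. Origin at the centre of the underside, y along the length

How it is judged:
By the outcome, as a careful person would: the job done as asked, in the order asked, and still so for the second after the job is handed in, with the robot touching nothing.
It also fails if it takes over 67 s, if anything falls off the work surface, if the arm or the gripper's body presses on something with over 40 N, if the wrist force passes 120 N, or if a joint passes its speed limit or range.

### The arm

A 6-joint arm with a two-finger parallel gripper is mounted at the origin on a cart in front of the work surface, level with it; the furniture and walls round the work are solid. World frame = base frame: x ahead of the robot, y to its left, z up, the work surface at z = 0. Lengths are in m, angles in rad, forces in N, time in s.
With the tool pointing down it reaches from about 0.325 to 0.775 m from the base axis. Payload 5.5 kg.
Tool frame: the origin (TCP) lies on the front face of the gripper's body, between the roots of the fingers; the fingertips stand 73 mm ahead of it and the grasp point (between the pads) lies 54 mm ahead of it; z points along the fingers, y is the line along which they close (so a half turn about z gives the same grasp; the last joint's range is limited). The gripper opens to 85 mm and grips with 20 to 120 N. Pads are 22 mm wide; open, the fingers measure 114 mm over their backs; the gripper's body (76 mm by 85 mm) begins 54 mm behind the grasp point. The pads swing forward as they close: fully open they stand 13 mm farther back than shut.
Start: joints at [-1.199, 0.091, 1.231, -0, 1.82, -0.057], TCP at [0.249, -0.546, 0.304] pointing down, gripper open.
Joint ranges: [-2.87, 2.87], [-0.86, 2.18], [0.17, 2.46], [-1.51, 4.65], [0.06, 2.69], [-2.65, 2.65]. Speed limits (rad/s): [2.57, 2.57, 3.01, 3.14, 3.14, 3.14].

### API

Orientations are given as a unit quaternion [x, y, z, w].
In Python, from cell import ctrl gives the robot as it stands. The module is installed in compiled form; this text tells all that it offers.
- The arm moves only by the tool play_rows, never from a script. Its argument "deltas" is one flat list of numbers, 7 for each row, row after row: the closure, from 0 (fully open) to 1 (shut), then the shift along the tool's x, y, z in cm, then the turn, a rotation vector about the tool's x, y, z in degrees. A call has 1 to 10 rows; each row shifts and turns the commanded pose from where the row before left it, along the tool's axes as they then stand; what a row does not reach is not made up. A row lasts 1/8 s, in which the tool goes at most 62.5 mm and 10.7 degrees, less where a joint would pass 70% of its speed; a pose out of reach is approached as far as the arm can. A call with a gripper value outside its range is refused whole. The fingers move at their own pace and stop on an object; "newtons" is the grip in N (left out, the last holds). Time passes only in rows, so rows that do not move let the fingers close. It gives the time, the measured TCP pose, the force, the opening and the grip force at its end, in the units of the state.
- ctrl.read_state(): the state, without advancing time (a new reading comes with each control period).
- ctrl.get_image(name): name is "scene" or "side" or "wrist"; returns the picture (400x640x3 uint8, red, green, blue); there is no depth.
- ctrl.get_calibration(name): a dict with "fov_y" (degrees; the focal length in pixels is half the picture's height over the tangent of half this angle, whatever the lens; pixels are square), "cx", "cy" (the principal point, pixels), "dist_coeffs" ([k1, k2, p1, p2, k3] as OpenCV has them; the pictures are not rectified), "eye" and "orientation" of the camera in the world. Camera axes: x right, y down, z forward; pixel columns grow to the right and rows downward; lengths in m; the calibration is good to about 2 mm. A picture is of the moment at which its call begins: read the wrist's pose just before it. get_calibration takes no time and is no camera call; for the wrist camera it gives the pose at the moment of the call.
- ctrl.finish_job(): hands the job in; it is judged then, once.
Trained networks look in the newest picture that a camera, given by its name, has taken for a name from the list of things; names that differ only in an ending like _2 or _b are one class to them, and where a whole thing is asked for, a point or a joint stands for the part that bears it (a point fixed in the world has none). Each returns a list of dicts, best first, with "p" (0 to 1); they miss things now and then, are a little off and sometimes report something else, mostly with a low value. They report only what shows in the picture. A call takes as long as a camera call.
- ctrl.recognise(camera, label): "xyz" ([x, y, z] in m, in the coordinates of the camera as it stood for that picture, good to about 4 mm: the middle of the surface that is visible of it).
- ctrl.masks_of(camera, label): "mask" (400x640 bool, what is visible of it).
The state is a dict: "time_s": time; "joint_pos": joint angles; "dq": joint speeds; "tau": joint torques, N m; "tcp_pos": TCP position; "eef_rot": TCP orientation; "force": force on the tool from outside, world axes, zero at the start; "wrist_torque": the same for the moment, N m; "gripper_width": finger opening in m; "finger_force": force on a finger pad.
Only numpy, scipy, OpenCV 4.12 (cv2) and the standard library are available. Lean on these libraries where they do the work, as an engineer would, in place of code of your own. Each camera call takes 0.05 s, during which the arm holds its last target. There are 200 camera calls.

## Working session

There is one attempt and no reset: what is moved stays moved. The work goes in short steps, Python scripts to look and compute and a tool call to move; the robot and the scene stay as the last step left them, time stands still between calls to the robot, and variables do not carry over. Pictures are saved under pics/ and viewed, at most 13 in all, crops included, and the job is handed in when it is done.

Besides the shell and the picture viewer there is one more tool, called after "Request:" by a JSON object that holds its "fn" and its "kwargs". play_rows: Moves the arm, as the interface text tells. Its arguments: {"type":"object","properties":{"deltas":{"type":"array","items":{"type":"number"}},"newtons":{"type":"number"}},"required":["deltas"]}

```bash
mkdir -p pics; cat > h.py <<'E'
import numpy as np, cv2
from scipy.spatial.transform import Rotation as R
from cell import ctrl
def cal(n):
    c=ctrl.get_calibration(n); f=200/np.tan(np.radians(c["fov_y"])/2)
    K=np.array([[f,0,c["cx"]],[0,f,c["cy"]],[0,0,1.]])
    q=np.array(c["orientation"]); M=R.from_quat(q).as_matrix() if q.shape==(4,) else q
    return K,np.array(c["dist_coeffs"],float),np.array(c["eye"]),M
def ray(n,uv,z,C=None):
    K,d,e,M=C or cal(n)
    p=cv2.undistortPoints(np.array(uv,float).reshape(-1,1,2),K,d).reshape(-1,2)
    v=np.c_[p,np.ones(len(p))]@M.T
    return e+v*((z-e[2])/v[:,2])[:,None]
def proj(n,P,C=None):
    K,d,e,M=C or cal(n)
    q=(np.array(P,float).reshape(-1,3)-e)@M
    return cv2.projectPoints(q,np.zeros(3),np.zeros(3),K,d)[0].reshape(-1,2)
def rec(n,l,C=None):
    K,d,e,M=C or cal(n)
    return [(round(r["p"],2),np.round(e+M@np.array(r["xyz"]),4)) for r in ctrl.recognise(n,l)[:2]]
def save(n,f,im=None):
    im=ctrl.get_image(n) if im is None else im
    cv2.imwrite("pics/"+f,im[:,:,::-1]); return im
E
python3 - <<'E'
from h import *
s=ctrl.read_state();print(s)
ims=[]
for n in ["scene","side"]:
    ims.append(save(n,n+"0.png"))
    c=ctrl.get_calibration(n);print(n,c)
    for l in ["gauge","carrier","carrier_grip","golden_module","carrier_nose","zero_mark","pointer_tip","bezel","loupe","dish","tweezers"]: print(l,rec(n,l))
E
```

```text
{'time_s': 0.0, 'joint_pos': array([-1.19868213e+00,  9.18373881e-02,  1.23189191e+00,  2.59573635e-05,
        1.81980190e+00, -5.66880501e-02]), 'dq': array([ 0.00231161,  0.00041734, -0.00124068, -0.00056977,  0.00047706,
       -0.00042734]), 'tau': array([ 4.09364238e-04, -4.58729625e+01, -4.18021202e+01, -5.78828121e-05,
        1.17644508e-02,  1.82778984e-05]), 'tcp_pos': array([ 0.24942696, -0.54553739,  0.30276019]), 'eef_rot': array([ 9.77102851e-01,  2.12765316e-01, -1.39808424e-04, -9.59217386e-04]), 'force': array([ 0.53073154, -0.70384901,  0.29275738]), 'wrist_torque': array([-0.06314971,  0.01185342, -0.01478962]), 'finger_force': 0.0, 'gripper_width': 0.08550734877532494}
scene {'fov_y': 56.725757442154446, 'cx': 322.68484234170666, 'cy': 199.44852183449055, 'dist_coeffs': array([0.01927316, 0.        , 0.        , 0.        , 0.        ]), 'eye': array([0.03137892, 0.88107157, 1.046459  ]), 'orientation': array([-0.31175306,  0.87811583, -0.34446533,  0.1143077 ])}
gauge [(0.98, array([0.5576, 0.3637, 0.0149]))]
carrier [(0.76, array([0.4866, 0.1696, 0.0021]))]
car
[... 474 characters left out ...]
    , 0.        , 0.        , 0.        ]), 'eye': array([ 0.88486967, -0.27147396,  1.040512  ]), 'orientation': array([ 0.92057772,  0.30418509, -0.0758953 , -0.23291197])}
gauge [(0.61, array([0.5655, 0.3458, 0.0236]))]
carrier [(0.95, array([0.492 , 0.1675, 0.0038]))]
carrier_grip [(0.64, array([0.4884, 0.1648, 0.0082]))]
golden_module [(0.45, array([0.5167, 0.1749, 0.0108]))]
carrier_nose [(0.64, array([0.4942, 0.1679, 0.0062]))]
zero_mark [(0.58, array([0.5795, 0.3475, 0.0789]))]
pointer_tip []
bezel [(0.48, array([0.5823, 0.3507, 0.0767]))]
loupe [(0.49, array([0.6571, 0.1519, 0.0189]))]
dish [(0.74, array([0.4487, 0.5625, 0.0087])), (0.6, array([0.4942, 0.1668, 0.0077]))]
tweezers []
```

View pics/scene0.png

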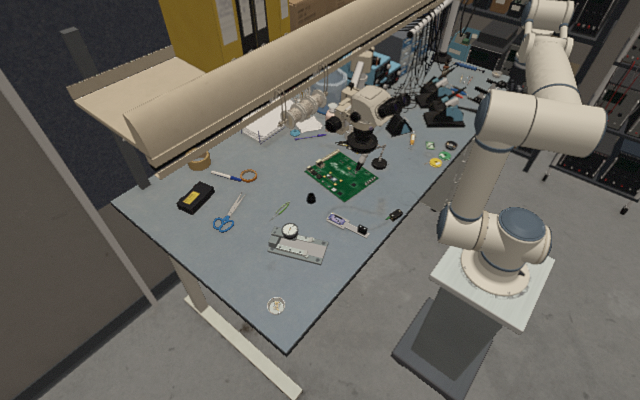

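View pics/side0.png

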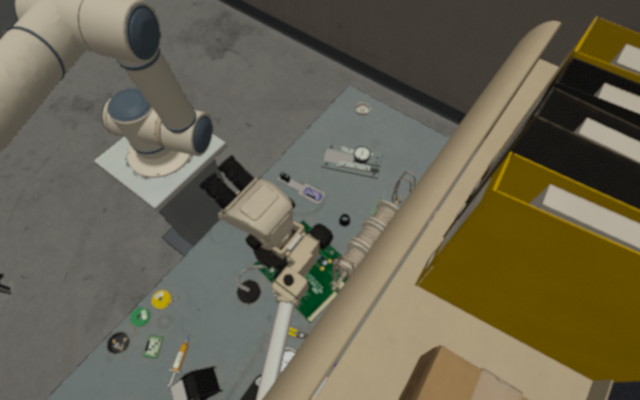

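The scene picture shows the gauge at about (300,245), with the dial at (290,231). The carrier is at (348,224), with its grip at (362,230) on the robot side. The side view agrees: gauge (352,160), carrier (303,188). Next I'll plan a move that brings the wrist camera over both.

```bash
cat >> h.py <<'E'
def yawR(y):  # tool down, tool x at yaw y (deg) in world
    y=np.radians(y); x=np.array([np.cos(y),np.sin(y),0]); z=np.array([0,0,-1.])
    return np.c_[x,np.cross(z,x),z]
def plan(wps,g,p0=None,R0=None):
    """wps: (xyz, yaw deg, nrows); prints rows of deltas in tool axes"""
    s=ctrl.read_state()
    p=s["tcp_pos"] if p0 is None else np.array(p0); M=R.from_quat(s["eef_rot"]).as_matrix() if R0 is None else R0
    for q,y,n in wps:
        q=np.array(q); Mt=yawR(y); rv=R.from_matrix(M.T@Mt).as_rotvec()
        dp=(q-p)/n
        if len(wps)and abs(np.degrees(rv)).max()/n>10.7: print("turn too fast")
        for i in range(n):
            r=M.T@dp*100; M=M@R.from_rotvec(rv/n).as_matrix()
            print([g]+[float(v) for v in np.round(np.r_[r,np.degrees(rv/n)],2)])
        p=q
def st():
    s=ctrl.read_state(); M=R.from_quat(s["eef_rot"]).as_matrix()
    print("t %.2f"%s["time_s"],"tcp",np.round(s["tcp_pos"],4),"yaw %.2f"%np.degrees(np.arctan2(M[1,0],M[0,0])),"z",np.round(M[:,2],3),"F",np.round(s["force"],1),"w %.4f ff %.1f"%(s["gripper_width"],s["finger_force"]),"q",np.round(s["joint_pos"],2))
    return s,M
E
python3 - <<'E'
from h import *
s,M=st(); K,d,e,C=cal("wrist")
print("cam in tool",M.T@(e-s["tcp_pos"]),(M.T@C).round(3))
Cs=cal("scene")
# gauge axis: mask based
for n,l in [("scene","gauge"),("scene","carrier"),("side","gauge"),("side","carrier")]:
    m=ctrl.masks_of(n,l)
    if not m: print(n,l,"none");continue
    v,u=np.nonzero(m[0]["mask"]); P=ray(n,np.c_[u,v],0.008)[:,:2]
    (c,sz,a)=cv2.minAreaRect(P.astype(np.float32)*1000); print(n,l,m[0]["p"],len(u),np.round(c),np.round(sz),round(a,1))
plan([((.33,-.28,.30),90,5),((.33,0,.30),150,6),((.42,.15,.32),190,5),],0)
im=cv2.imread("pics/scene0.png")
cv2.imwrite("pics/c1.png",cv2.resize(im[205:275,255:410],None,fx=5,fy=5,interpolation=cv2.INTER_CUBIC))
E
```

```text
t 1.20 tcp [ 0.2495 -0.5457  0.3039] yaw 24.57 z [-0.  0. -1.] F [ 0.5 -0.3 -0.1] w 0.0857 ff 0.0 q [-1.2   0.09  1.23  0.    1.82 -0.06]
cam in tool [ 0.08504313 -0.00049871 -0.06991197] [[ 0.    -0.945 -0.327]
 [ 1.    -0.     0.   ]
 [-0.    -0.327  0.945]]
scene gauge 0.98 1518 [561. 336.] [203. 138.] 21.8
scene carrier 0.59 361 [471. 171.] [160.  48.] 8.8
side gauge 0.7 1532 [545. 362.] [193. 121.] 23.2
side carrier 0.83 477 [472. 167.] [164.  47.] 6.7
turn too fast
[0, 3.67, -4.16, 0.08, -0.0, -0.0, -13.09]
[0, 4.52, -3.22, 0.08, -0.0, -0.0, -13.09]
[0, 5.13, -2.12, 0.08, -0.0, -0.0, -13.09]
[0, 5.48, -0.9, 0.08, -0.0, -0.0, -13.09]
[0, 5.54, 0.37, 0.08, -0.0, -0.0, -13.09]
[0, 4.67, 0.0, -0.0, 0.0, 0.0, -10.0]
[0, 4.6, 0.81, -0.0, 0.0, 0.0, -10.0]
[0, 4.39, 1.6, -0.0, 0.0, 0.0, -10.0]
[0, 4.04, 2.33, 0.0, 0.0, 0.0, -10.0]
[0, 3.57, 3.0, 0.0, 0.0, 0.0, -10.0]
[0, 3.0, 3.57, 0.0, 0.0, 0.0, -10.0]
[0, -0.06, 3.5, -0.4, -0.0, -0.0, -8.0]
[0, -0.55, 3.46, -0.4, -0.0, -0.0, -8.0]
[0, -1.02, 3.35, -0.4, -0.0, -0.0, -8.0]
[0, -1.48, 3.17, -0.4, -0.0, -0.0, -8.0]
[0, -1.9, 2.94, -0.4, -0.0, -0.0, -8.0]
```

View pics/c1.png

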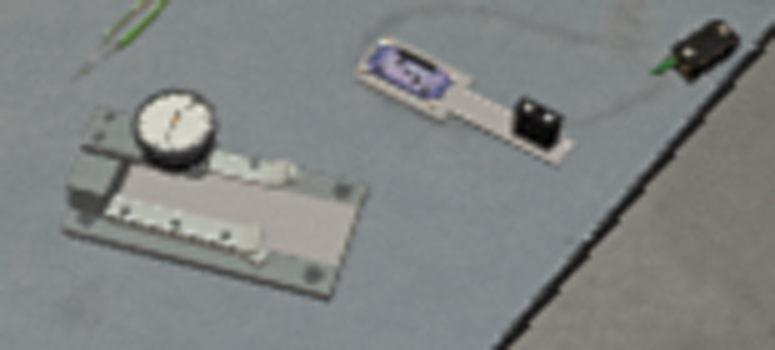

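The crop shows the gauge's mouth facing the robot at about 22° yaw, the zero mark and pointer on the white dial, and the carrier at about 8° yaw with its nose pointing away. I'll swing in inside the microscope's radius.

Request:
{"fn": "play_rows", "kwargs": {"deltas": [0,3,-3.5,0,0,0,-10.5,0,3.7,-2.8,0,0,0,-10.5,0,4.2,-2.1,0,0,0,-10.5,0,4.5,-1.3,0,0,0,-10.5,0,4.7,-0.4,0,0,0,-10.5,0,4.7,0.4,0,0,0,-10.5,0,4.7,0.8,0,0,0,-10,0,4.5,1.5,0,0,0,-10,0,4.2,2.2,0,0,0,-10,0,3.6,3,0,0,0,-10]}}

```text
time_s: 2.65
tcp_pos: [0.3717, -0.0911, 0.3042]
eef_rot: [0.439, 0.898, 0.0, 0.001]
force: [0.2, -0.5, 0.1]
gripper_width: 0.0854
finger_force: 0.0
```

```bash
python3 - <<'E'
from h import *
st()
plan([((.46,.24,.32),195,8)],0)
E
```

```text
t 2.65 tcp [ 0.3717 -0.0911  0.3042] yaw 127.88 z [ 0.001 -0.    -1.   ] F [ 0.2 -0.5  0.1] w 0.0854 ff 0.0 q [-0.33 -0.5   1.74  0.    1.9  -0.99]
[0, 2.59, 3.41, -0.2, 0.0, 0.01, -8.39]
[0, 2.06, 3.75, -0.2, 0.0, 0.01, -8.39]
[0, 1.49, 4.02, -0.2, 0.0, 0.01, -8.39]
[0, 0.89, 4.19, -0.2, 0.0, 0.01, -8.39]
[0, 0.27, 4.28, -0.2, 0.0, 0.01, -8.39]
[0, -0.36, 4.27, -0.2, 0.0, 0.01, -8.39]
[0, -0.98, 4.17, -0.2, 0.0, 0.01, -8.39]
[0, -1.57, 3.98, -0.2, 0.0, 0.01, -8.39]
```

Request:
{"fn": "play_rows", "kwargs": {"deltas": [0,3.2,2.5,-0.2,0,0,-8.4,0,3.5,2.0,-0.2,0,0,-8.4,0,1.5,4.0,-0.2,0,0,-8.4,0,0.9,4.2,-0.2,0,0,-8.4,0,-0.2,4.5,-0.2,0,0,-8.4,0,-0.9,4.5,-0.2,0,0,-8.4,0,-1.5,4.3,-0.2,0,0,-8.4,0,-2.1,4.1,-0.2,0,0,-8.4,0,0,0,0,0,0,0]}}

```text
time_s: 3.78
tcp_pos: [0.4496, 0.2418, 0.3187]
eef_rot: [-0.131, 0.991, -0.0, -0.001]
force: [0.0, 0.1, -1.3]
gripper_width: 0.0853
finger_force: 0.0
```

```bash
python3 - <<'E'
from h import *
st(); C=cal("wrist"); save("wrist","w1.png"); 
for l in ["gauge","carrier","carrier_grip","golden_module","carrier_nose","zero_mark","pointer_tip","bezel","loupe","tweezers"]: print(l,rec("wrist",l,C))
E
```

```text
t 3.77 tcp [0.4496 0.2418 0.3187] yaw -164.98 z [-0.002 -0.    -1.   ] F [ 0.   0.1 -1.3] w 0.0853 ff 0.0 q [ 0.43 -0.14  1.44  0.    1.85 -1.41]
gauge [(0.94, array([0.5414, 0.3422, 0.0111]))]
carrier [(0.68, array([0.4863, 0.17  , 0.0033])), (0.33, array([0.5781, 0.3473, 0.0746]))]
carrier_grip [(0.64, array([0.4858, 0.1709, 0.0031]))]
golden_module [(0.92, array([0.5178, 0.1717, 0.0082])), (0.43, array([0.4853, 0.1687, 0.0039]))]
carrier_nose [(0.63, array([0.4906, 0.1692, 0.0052])), (0.41, array([0.5812, 0.3514, 0.0743]))]
zero_mark [(0.76, array([0.5806, 0.3531, 0.0748]))]
pointer_tip []
bezel [(0.73, array([0.5768, 0.3501, 0.0752]))]
loupe []
tweezers [(0.62, array([0.7086, 0.2627, 0.0036]))]
```

View pics/w1.png

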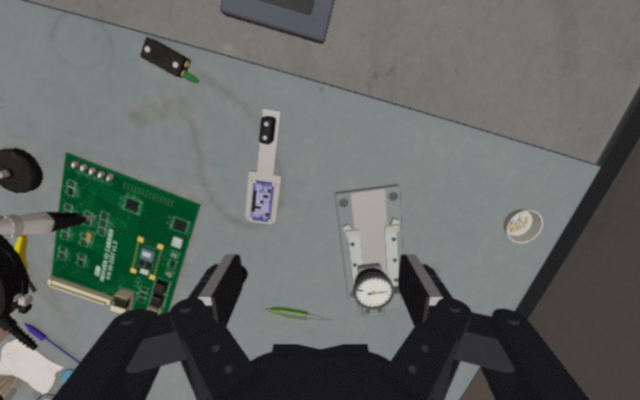

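The wrist view shows the carrier at about (262,165), with its grip at (267,129). The gauge's mouth edge runs (337,193)–(401,184), with its dial at (374,289), and the loupe is out of view. I'll measure the carrier and the gauge in this view.

```bash
python3 - <<'E'
from h import *
C=cal("wrist")
im=ctrl.get_image("wrist")
for l,z in [("carrier",.005),("golden_module",.01),("bezel",.08),("gauge",.012)]:
    m=ctrl.masks_of("wrist",l)
    v,u=np.nonzero(m[0]["mask"]); P=ray("wrist",np.c_[u,v],z,C)[:,:2]
    (c,sz,a)=cv2.minAreaRect(P.astype(np.float32)*1000); print(l,m[0]["p"],len(u),np.round(c,1),np.round(sz),round(a,1), u.min(),u.max(),v.min(),v.max())
print("tail,nose",ray("wrist",[(263,110),(280,110),(246,222),(275,222)],.005,C).round(4))
print("grip top ends",ray("wrist",[(267,116),(267,143)],.035,C).round(4))
print("mouth edge",ray("wrist",[(337,193),(401,184)],.012,C).round(4))
print("bezel c",ray("wrist",[(374,286)],.079,C).round(4))
c=im[170:320,320:430]
cv2.imwrite("pics/c2.png",cv2.resize(c,None,fx=4,fy=4,interpolation=cv2.INTER_CUBIC)[:,:,::-1])
E
```

```text
Traceback (most recent call last):
IndexError: list index out of range
```

```bash
python3 - <<'E'
from h import *
C=cal("wrist")
im=ctrl.get_image("wrist")
for l,z in [("carrier",.005),("golden_module",.01),("bezel",.08),("gauge",.012)]:
    m=ctrl.masks_of("wrist",l)
    if not m: print(l,"none"); continue
    v,u=np.nonzero(m[0]["mask"]); P=ray("wrist",np.c_[u,v],z,C)[:,:2]
    (c,sz,a)=cv2.minAreaRect(P.astype(np.float32)*1000); print(l,m[0]["p"],len(u),np.round(c,1),np.round(sz),round(a,1), u.min(),u.max(),v.min(),v.max())
print("tail,nose",ray("wrist",[(263,110),(280,110),(246,222),(275,222)],.005,C).round(4))
print("grip top ends",ray("wrist",[(267,116),(267,143)],.035,C).round(4))
print("mouth edge",ray("wrist",[(337,193),(401,184)],.012,C).round(4))
print("bezel c",ray("wrist",[(374,286)],.079,C).round(4))
c=im[170:320,320:430]
cv2.imwrite("pics/c2.png",cv2.resize(c,None,fx=4,fy=4,interpolation=cv2.INTER_CUBIC)[:,:,::-1])
E
```

```text
carrier 0.88 2601 [473.6 168.3] [165.  45.] 5.8 248 281 109 223
golden_module 0.59 713 [519.8 173.2] [62. 28.] 10.3 254 273 181 221
bezel 0.91 1254 [578. 350.] [62. 55.] 45.8 355 396 271 309
gauge 0.87 7175 [565.2 356.7] [228.  95.] 22.8 336 404 184 315
tail,nose [[0.395  0.1472 0.005 ]
 [0.3893 0.1691 0.005 ]
 [0.5611 0.153  0.005 ]
 [0.5498 0.1957 0.005 ]]
grip top ends [[0.3986 0.1589 0.035 ]
 [0.431  0.1654 0.035 ]]
mouth edge [[0.4793 0.2729 0.012 ]
 [0.4432 0.3573 0.012 ]]
bezel c [[0.5727 0.3471 0.079 ]]
```

View pics/c2.png

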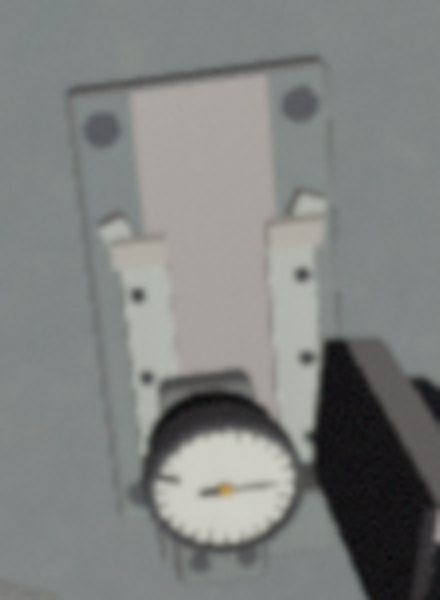

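The crop shows the pointer's long end at right (275,484), toward gauge +y. The broad zero mark is at left (168,478), so the bezel is at about +1.5 rad and needs about −1.6 rad (counter-clockwise). The gauge is at about (0.540,0.348), yaw 23°. The carrier's grip is at about (0.4155,0.162), yaw 6°.

```bash
python3 - <<'E'
from h import *
plan([((.4155,.162,.15),186,5),((.4155,.162,.081),186,3)],0)
E
```

```text
[0, 1.05, -1.33, 3.4, 0.0, -0.0, 1.75]
[0, 1.01, -1.36, 3.4, 0.0, -0.0, 1.75]
[0, 0.97, -1.39, 3.4, 0.0, -0.0, 1.75]
[0, 0.92, -1.42, 3.4, 0.0, -0.0, 1.75]
[0, 0.88, -1.44, 3.4, 0.0, -0.0, 1.75]
[0, -0.0, -0.0, 2.3, 0.0, -0.0, 0.0]
[0, -0.0, -0.0, 2.3, 0.0, -0.0, 0.0]
[0, -0.0, -0.0, 2.3, 0.0, -0.0, 0.0]
```

Request:
{"fn": "play_rows", "kwargs": {"deltas": [0,1.05,-1.33,3.4,0,0,1.8,0,1.0,-1.36,3.4,0,0,1.8,0,0.97,-1.39,3.4,0,0,1.8,0,0.92,-1.42,3.4,0,0,1.8,0,0.88,-1.44,3.3,0,0,1.8,0,0,0,0,0,0,0]}}

```text
time_s: 5.42
tcp_pos: [0.4139, 0.1611, 0.1481]
eef_rot: [-0.05, 0.999, -0.001, -0.003]
force: [-0.1, -0.1, 0.2]
gripper_width: 0.0854
finger_force: 0.0
```

```bash
python3 - <<'E'
from h import *
s,M=st(); C=cal("wrist"); im=ctrl.get_image("wrist")
m=ctrl.masks_of("wrist","carrier"); 
if m:
    v,u=np.nonzero(m[0]["mask"]); print(m[0]["p"],u.min(),u.max(),v.min(),v.max())
o=im.copy()
def cp(x,y,z,c=(.4735,.168),a=np.radians(6)):
    return [c[0]+x*np.cos(a)-y*np.sin(a),c[1]+x*np.sin(a)+y*np.cos(a),z]
for pts in [[(-.0405,.008,.035),(-.0745,.008,.035),(-.0745,-.008,.035),(-.0405,-.008,.035)],[(-.0825,.012,.005),(-.0825,-.012,.005),(0,-.012,.005),(0,.012,.005)]]:
    q=proj("wrist",[cp(*p) for p in pts],C); cv2.polylines(o,[q.round().astype(np.int32)],True,(255,0,0),1)
save("wrist","w2.png",o)
E
```

```text
t 5.42 tcp [0.4139 0.1611 0.1481] yaw -174.28 z [-0.005 -0.002 -1.   ] F [-0.1 -0.1  0.2] w 0.0854 ff 0.0 q [ 0.29 -0.31  1.88 -0.    1.58 -1.38]
0.77 297 345 185 344
```

View pics/w2.png

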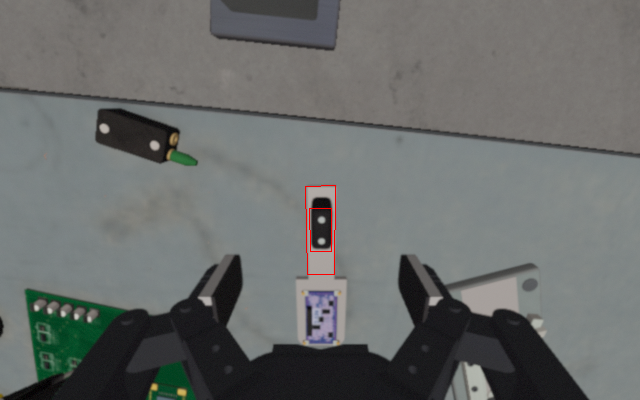

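The overlay matches the carrier and its grip block (310–332, 208–251) to about a pixel, so I'll descend and grip.

Request:
{"fn": "play_rows", "kwargs": {"deltas": [0,0,0,2.4,0,0,0,0,-0.1,0,2.4,0,0,0,0,0,0,1.9,0,0,0,0,0,0,0,0,0,0,1,0,0,0,0,0,0,1,0,0,0,0,0,0,1,0,0,0,0,0,0,1,0,0,0,0,0,0,1,0,0,0,0,0,0], "newtons": 70}}

```text
time_s: 6.65
tcp_pos: [0.4168, 0.1621, 0.0845]
eef_rot: [-0.05, 0.999, 0.0, 0.0]
force: [0.2, 0.2, 4.3]
gripper_width: 0.0146
finger_force: 70.0
```

```bash
python3 - <<'E'
from h import *
st()
E
```

```text
t 6.65 tcp [0.4168 0.1621 0.0845] yaw -174.24 z [ 0.001  0.    -1.   ] F [0.2 0.2 4.3] w 0.0146 ff 70.0 q [ 0.29 -0.26  1.96 -0.    1.45 -1.38]
```

```bash
python3 - <<'E'
from h import *
plan([((.4168,.1621,.125),186,2),((.3554,.2701,.125),203,5)],1)
E
```

```text
[1, -0.0, -0.0, -2.02, 0.0, 0.03, -0.12]
[1, -0.0, -0.0, -2.02, 0.0, 0.03, -0.12]
[1, 1.0, 2.28, -0.0, 0.0, 0.0, -3.4]
[1, 0.86, 2.33, -0.0, 0.0, 0.0, -3.4]
[1, 0.72, 2.38, -0.0, 0.0, 0.0, -3.4]
[1, 0.58, 2.42, -0.0, 0.0, 0.0, -3.4]
[1, 0.43, 2.45, -0.0, 0.0, 0.0, -3.4]
```

Request:
{"fn": "play_rows", "kwargs": {"deltas": [1,0,0,-2.2,0,0,0,1,0,0,-2.2,0,0,0,1,1.0,2.28,0,0,0,-3.4,1,0.86,2.33,0,0,0,-3.4,1,0.72,2.38,0,0,0,-3.4,1,0.58,2.42,0,0,0,-3.4,1,0.43,2.45,0,0,0,-3.4,1,0,0,0,0,0,0,1,0,0,0,0,0,0]}}

```text
time_s: 7.78
tcp_pos: [0.3554, 0.27, 0.1274]
eef_rot: [-0.197, 0.98, -0.0, -0.0]
force: [-0.7, 0.7, -2.0]
gripper_width: 0.0146
finger_force: 69.2
```

```bash
python3 - <<'E'
from h import *
s,M=st(); C=cal("wrist"); im=save("wrist","w3.png")
o=cv2.resize(im[190:400,200:440],None,fx=3,fy=3,interpolation=cv2.INTER_CUBIC)
cv2.imwrite("pics/c3.png",cv2.resize(im[200:400,180:446],None,fx=3,fy=3,interpolation=cv2.INTER_CUBIC)[:,:,::-1])
E
```

```text
t 7.78 tcp [0.3554 0.27   0.1274] yaw -157.26 z [-0.001 -0.001 -1.   ] F [-0.7  0.7 -2. ] w 0.0146 ff 69.2 q [ 0.57 -0.3   1.91 -0.    1.53 -1.39]
```

View pics/w3.png

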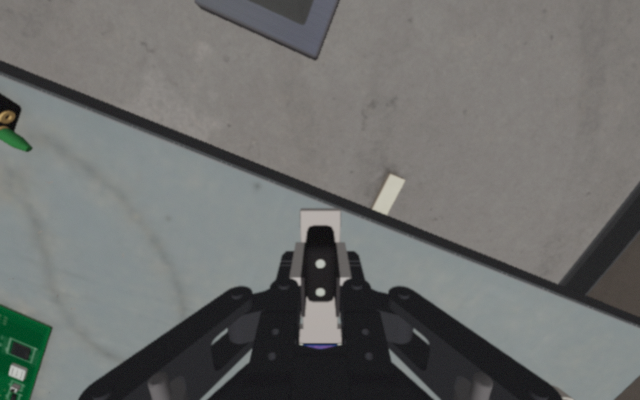

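The carrier is held square in the fingers, tail at (320,215), but this view can't see the gauge. I'll refine the gauge pose from the earlier picture (w1) with a small model fit.

```bash
python3 - <<'E'
from h import *
from scipy.optimize import least_squares
s,M=st(); K,d,e,Cm=cal("wrist"); Tt=M.T@(e-s["tcp_pos"]); Rt=M.T@Cm
M1=yawR(-164.98); M1=R.from_rotvec([0,0.002,0]).as_matrix()@M1
print(M1[:,2])
C=(K,d,np.array([.4496,.2418,.3187])+M1@Tt,M1@Rt)
px=lambda U:np.array([320,170])+(np.array(U,float)+.5)/4-.5
def G(p,t): 
    P=np.array(p,float)/1000;c,s_=np.cos(t[2]),np.sin(t[2])
    return np.c_[t[0]+P[:,0]*c-P[:,1]*s_,t[1]+P[:,0]*s_+P[:,1]*c,P[:,2]]
pts=[(-85,-47,12),(-85,47,12),(40,-12,78.5)]; obs=px([(70,97),(324,66),(226,490)])
lines=[((-10,-18.5,23.5),(60,-18.5,23.5)),((-10,18.5,23.5),(60,18.5,23.5))]
lobs=[px([(166,260),(178,365)]),px([(268,240),(273,360)])]
def f(t):
    r=list((proj("wrist",G(pts,t),C)-obs).ravel())
    for l,o in zip(lines,lobs):
        q=proj("wrist",G(l,t),C); n=q[1]-q[0]; n=np.array([-n[1],n[0]])/np.hypot(*n); r+=list((o-q[0])@n)
    return r
o=least_squares(f,[.5395,.3483,.4],loss="soft_l1"); t=o.x
print(t,np.degrees(t[2]),np.round(f(t),2))
im=cv2.imread("pics/w1.png"); S=4
c=cv2.resize(im[170:320,320:430],None,fx=S,fy=S,interpolation=cv2.INTER_CUBIC)
def dr(P,closed=True):
    q=(proj("wrist",G(P,t),C)-[320,170]+.5)*S-.5; cv2.polylines(c,[q.round().astype(np.int32)],closed,(0,0,255),1)
dr([(-85,-47,12),(-85,47,12),(105,47,12),(105,-47,12)])
for y in(-18.5,18.5,-36,36): dr([(-20,y,23.5),(75,y,23.5)],False)
a=np.linspace(0,6.28,40); dr(np.c_[40+27*np.cos(a),-12+27*np.sin(a),80+0*a])
dr([(75,-30,12),(75,30,12)],False)
cv2.imwrite("pics/c4.png",c)
print("TCP nose-55:",G([(-195,0,0),(-205,0,0)],t))
E
```

```text
t 7.83 tcp [0.3556 0.2699 0.1275] yaw -157.29 z [-0.    -0.001 -1.   ] F [-0.3 -0.2 -1.8] w 0.0149 ff 69.2 q [ 0.57 -0.3   1.91 -0.    1.53 -1.39]
[-0.002     0.       -0.999998]
[0.53998752 0.35114207 0.40025673] 22.9330215541565 [-0.79  0.07  1.49 -0.85 -0.31  1.    0.13 -0.28 -0.19  0.49]
TCP nose-55: [[0.36040013 0.27515938 0.        ]
 [0.35119052 0.27126283 0.        ]]
```

View pics/c4.png

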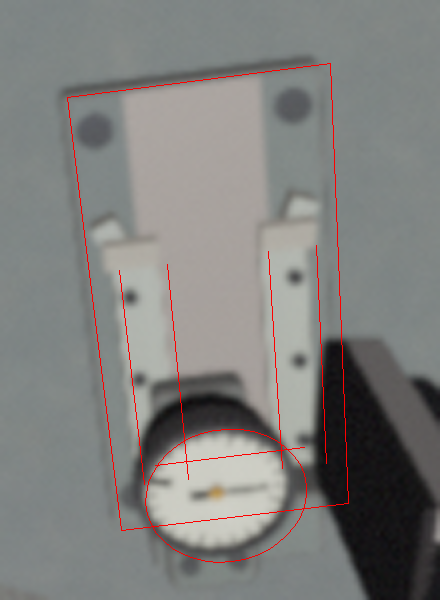

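The overlay is offset by about 2 px because my points came from a slightly later picture. I'll refit with points read in w1 itself: corners (66,99) and (320,66), hub (217,491), lips (158,245)–(170,370) and (260,235)–(268,370).

```bash
python3 - <<'E'
from h import *
from scipy.optimize import least_squares
s,M=st(); K,d,e,Cm=cal("wrist"); Tt=M.T@(e-s["tcp_pos"]); Rt=M.T@Cm
M1=R.from_rotvec([0,0.002,0]).as_matrix()@yawR(-164.98)
C=(K,d,np.array([.4496,.2418,.3187])+M1@Tt,M1@Rt)
px=lambda U:np.array([320,170])+(np.array(U,float)+.5)/4-.5
def G(p,t): 
    P=np.array(p,float)/1000;c,s_=np.cos(t[2]),np.sin(t[2])
    return np.c_[t[0]+P[:,0]*c-P[:,1]*s_,t[1]+P[:,0]*s_+P[:,1]*c,P[:,2]]
pts=[(-85,-47,12),(-85,47,12),(40,-12,78.5)]; obs=px([(66,99),(320,66),(217,491)])
lines=[((-10,-18.5,23.5),(60,-18.5,23.5)),((-10,18.5,23.5),(60,18.5,23.5))]
lobs=[px([(159,245),(170,370)]),px([(260,235),(268,370)])]
def f(t):
    r=list((proj("wrist",G(pts,t),C)-obs).ravel())
    for l,o in zip(lines,lobs):
        q=proj("wrist",G(l,t),C); n=q[1]-q[0]; n=np.array([-n[1],n[0]])/np.hypot(*n); r+=list((o-q[0])@n)
    return r
o=least_squares(f,[.5395,.3483,.4],loss="soft_l1"); t=o.x
print(t,np.degrees(t[2]),np.round(f(t),2))
# same with scene+side masks: mean residual check via bezel centre
for n in("scene","side"): print(n,proj(n,G([(40,-12,78.5),(-85,-47,12),(-85,47,12)],t)).round(1))
g=lambda p:np.round(G([p],t),4)
print("TCP nose-55:",g((-195,0,0)), "home:",g((-65,0,0)),"bezel",g((40,-12,0)))
plan([((*g((-195,0,0))[0,:2],.0985),180+np.degrees(t[2]),3)],1)
E
```

```text
t 7.83 tcp [0.3556 0.2699 0.1275] yaw -157.29 z [-0.    -0.001 -1.   ] F [-0.3 -0.2 -1.8] w 0.0149 ff 69.2 q [ 0.57 -0.3   1.91 -0.    1.53 -1.39]
[0.54115848 0.34889696 0.39456641] 22.606989797972634 [-1.21 -0.28  1.06 -0.35 -0.09  1.07 -0.13  0.07  0.09  0.12]
scene [[288.5 228.6]
 [327.4 241.1]
 [319.6 263.5]]
side [[362.4 153.5]
 [321.3 166.1]
 [328.  143.8]]
TCP nose-55: [[0.3611 0.2739 0.    ]] home: [[0.4812 0.3239 0.    ]] bezel [[0.5827 0.3532 0.    ]]
[1, -0.22, 0.05, 0.97, -0.01, -0.01, 0.03]
[1, -0.22, 0.05, 0.97, -0.01, -0.01, 0.03]
[1, -0.22, 0.05, 0.97, -0.01, -0.01, 0.03]
```

Request:
{"fn": "play_rows", "kwargs": {"deltas": [1,-0.22,0.05,1.0,0,0,0,1,-0.22,0.05,1.0,0,0,0,1,-0.22,0.05,1.0,0,0,0,1,0,0,0,0,0,0,1,0,0,0,0,0,0]}}

```text
time_s: 8.45
tcp_pos: [0.3608, 0.2743, 0.0978]
eef_rot: [-0.197, 0.98, -0.0, -0.0]
force: [-0.8, 0.4, -1.1]
gripper_width: 0.0145
finger_force: 69.3
```

```bash
cat >> h.py <<'E'
t0=np.array([.54116,.34890,np.radians(22.6)])
def gf():
    s,M=st(); c,n=np.cos(t0[2]),np.sin(t0[2]); A=np.array([[c,n],[-n,c]])
    print("gauge-frame grip mm",(A@(s["tcp_pos"][:2]-t0[:2])*1000).round(1),"z %.4f"%s["tcp_pos"][2],"F",(A@s["force"][:2]).round(1),s["force"][2].round(1),"T",(A@s["wrist_torque"][:2]).round(2),s["wrist_torque"][2].round(2))
    return s,M
E
python3 - <<'E'
from h import *
gf()
for n in("scene","side"):
    im=save(n,n+"1.png")
a=cv2.imread("pics/scene1.png")[205:285,250:370]; b=cv2.imread("pics/side1.png")[120:200,280:400]
cv2.imwrite("pics/c5.png",cv2.resize(np.hstack([a,b]),None,fx=3.3,fy=3.3*1.5,interpolation=cv2.INTER_CUBIC) if 0 else cv2.resize(np.vstack([a,b]),None,fx=3.7,fy=3.7,interpolation=cv2.INTER_CUBIC))
E
```

```text
t 8.45 tcp [0.3608 0.2743 0.0978] yaw -157.23 z [-0.001 -0.    -1.   ] F [-0.8  0.4 -1.1] w 0.0145 ff 69.3 q [ 0.57 -0.25  1.93  0.    1.47 -1.39]
gauge-frame grip mm [-195.1    0.4] z 0.0978 F [-0.6  0.6] -1.1 T [0.01 0.09] -0.02
```

View pics/c5.png

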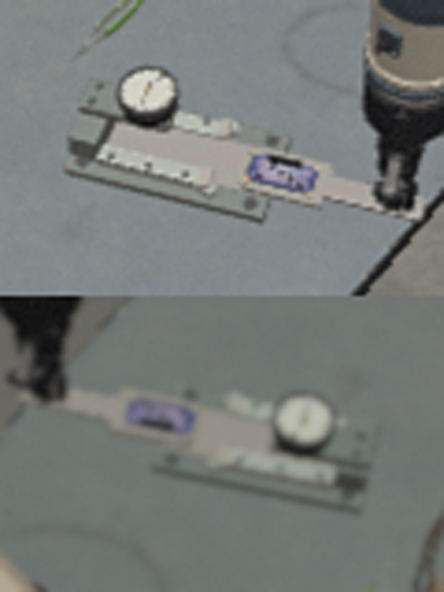

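Both views show the carrier's nose over the base, in line with the slideway. I'll advance into the flare.

Request:
{"fn": "play_rows", "kwargs": {"deltas": [1,-1,0.03,0,0,0,0,1,-1,0,0,0,0,0,1,-1,0,0,0,0,0,1,-1,0,0,0,0,0,1,0,0,0,0,0,0]}}

```text
time_s: 9.18
tcp_pos: [0.3983, 0.2903, 0.0978]
eef_rot: [-0.197, 0.98, -0.0, -0.0]
force: [0.0, 0.0, -2.0]
gripper_width: 0.0147
finger_force: 69.2
```

```bash
python3 -c "
from h import *
gf()"
```

```text
t 9.18 tcp [0.3983 0.2903 0.0978] yaw -157.25 z [-0. -0. -1.] F [ 0.  0. -2.] w 0.0147 ff 69.2 q [ 0.56 -0.14  1.83 -0.    1.46 -1.41]
gauge-frame grip mm [-154.4    0.8] z 0.0978 F [0. 0.] -2.0 T [-0.02  0.07] -0.03
```

Request:
{"fn": "play_rows", "kwargs": {"deltas": [1,-1,-0.04,0,0,0,0,1,-1,-0.02,0,0,0,0,1,-1,0,0,0,0,0,1,-1,0,0,0,0,0,1,0,0,0,0,0,0]}}

```text
time_s: 9.8
tcp_pos: [0.4354, 0.3053, 0.0978]
eef_rot: [-0.197, 0.98, -0.0, -0.0]
force: [0.3, 0.5, -0.8]
gripper_width: 0.0143
finger_force: 69.2
```

```bash
python3 -c "
from h import *
gf()"
```

```text
t 9.80 tcp [0.4354 0.3053 0.0978] yaw -157.24 z [-0. -0. -1.] F [ 0.3  0.5 -0.8] w 0.0143 ff 69.2 q [ 0.55 -0.03  1.72 -0.    1.45 -1.42]
gauge-frame grip mm [-114.4    0.4] z 0.0978 F [0.5 0.3] -0.8 T [0.01 0.04] -0.0
```

Request:
{"fn": "play_rows", "kwargs": {"deltas": [1,-1,0,0.04,0,0,0,1,-1,0,0.04,0,0,0,1,-1,0,0.04,0,0,0,1,0,0,0,0,0,0]}}

```text
time_s: 10.3
tcp_pos: [0.4633, 0.317, 0.0967]
eef_rot: [-0.197, 0.98, 0.0, 0.0]
force: [0.4, 0.3, -2.4]
gripper_width: 0.0143
finger_force: 69.1
```

```bash
python3 -c "
from h import *
gf()"
```

```text
t 10.30 tcp [0.4633 0.317  0.0967] yaw -157.24 z [ 0.001  0.    -1.   ] F [ 0.4  0.3 -2.4] w 0.0143 ff 69.1 q [ 0.54  0.05  1.65  0.    1.45 -1.43]
gauge-frame grip mm [-84.2   0.5] z 0.0967 F [0.5 0.1] -2.4 T [ 0.05 -0.11] 0.01
```

Still free. I'll make the last approx. 20 mm in small steps, watching for contact.

Request:
{"fn": "play_rows", "kwargs": {"deltas": [1,-0.6,0,0,0,0,0,1,-0.5,0,0,0,0,0,1,-0.3,0,0,0,0,0,1,-0.2,0,0,0,0,0,1,0,0,0,0,0,0]}}

```text
time_s: 10.92
tcp_pos: [0.4775, 0.323, 0.0967]
eef_rot: [-0.197, 0.98, 0.0, 0.0]
force: [0.3, -0.1, -2.4]
gripper_width: 0.0148
finger_force: 69.3
```

```bash
python3 -c "
from h import *
gf()"
```

```text
t 10.93 tcp [0.4775 0.323  0.0967] yaw -157.23 z [ 0.001  0.    -1.   ] F [ 0.3 -0.1 -2.4] w 0.0148 ff 69.3 q [ 0.54  0.09  1.6  -0.    1.45 -1.43]
gauge-frame grip mm [-68.8   0.5] z 0.0967 F [ 0.3 -0.2] -2.4 T [ 0.06 -0.04] -0.01
```

Request:
{"fn": "play_rows", "kwargs": {"deltas": [1,-0.2,0,0.03,0,0,0,1,-0.15,0,0.03,0,0,0,1,-0.1,0,0,0,0,0,1,0,0,0,0,0,0]}}

```text
time_s: 11.42
tcp_pos: [0.4803, 0.3242, 0.0966]
eef_rot: [-0.197, 0.98, -0.0, -0.002]
force: [-8.9, -3.9, 6.0]
gripper_width: 0.0147
finger_force: 70.3
```

```bash
python3 -c "
from h import *
gf()"
```

```text
t 11.43 tcp [0.4803 0.3242 0.0966] yaw -157.22 z [-0.003 -0.001 -1.   ] F [-8.9 -3.9  6. ] w 0.0147 ff 70.3 q [ 0.53  0.1   1.59  0.    1.45 -1.43]
gauge-frame grip mm [-65.6   0.6] z 0.0966 F [-9.8 -0.2] 6.0 T [-0.    1.38] 0.03
```

Contact with the stop at grip x = −65.6 mm (expected −65), with 10 N of reaction: the carrier is home. I'll release, rise and look at the dial.

Request:
{"fn": "play_rows", "kwargs": {"deltas": [0.5,0,0,0,0,0,0,0.5,0,0,0,0,0,0,0.5,0,0,0,0,0,0,0.5,0,0,-2,0,0,0,0.5,0,0,-4,0,0,0,0,-2,-0.4,-5,0,0,0,0,-2.5,-0.4,-4,0,0,0,0,-2,-0.4,0,0,0,0,0,0,0,0,0,0,0,0,0,0,0,0,0,0]}}

```text
time_s: 12.68
tcp_pos: [0.5454, 0.3385, 0.2459]
eef_rot: [-0.197, 0.98, -0.0, -0.001]
force: [0.2, 0.8, -0.4]
gripper_width: 0.0856
finger_force: 0.0
```

```bash
python3 - <<'E'
from h import *
s,M=gf(); C=cal("wrist"); im=save("wrist","w4.png")
for l in ["bezel","zero_mark","pointer_tip","carrier","carrier_nose"]: print(l,rec("wrist",l,C))
def G(p,t): 
    P=np.array(p,float)/1000;c,s_=np.cos(t[2]),np.sin(t[2])
    return np.c_[t[0]+P[:,0]*c-P[:,1]*s_,t[1]+P[:,0]*s_+P[:,1]*c,P[:,2]]
q=proj("wrist",G([(40,-12,78)],t0),C)[0]; print("hub pred",q)
a=np.linspace(0,2*np.pi,60); r=proj("wrist",G(np.c_[40+27*np.cos(a),-12+27*np.sin(a),80+0*a],t0),C)
cv2.polylines(im,[r.round().astype(np.int32)],True,(255,0,0),1)
x,y=q.astype(int); x0=max(x-75,0);y0=max(min(y-75,250),0)
print(x0,y0)
c=cv2.resize(im[y0:y0+150,x0:x0+150],None,fx=4,fy=4,interpolation=cv2.INTER_CUBIC); save("",'c6.png',c)
E
```

```text
t 12.68 tcp [0.5454 0.3385 0.2459] yaw -157.23 z [-0.001 -0.    -1.   ] F [ 0.2  0.8 -0.4] w 0.0856 ff 0.0 q [ 0.5   0.2   1.21  0.    1.73 -1.47]
gauge-frame grip mm [ -0.1 -11.2] z 0.2459 F [0.5 0.6] -0.4 T [ 0.02 -0.02] 0.01
bezel [(0.88, array([0.5776, 0.349 , 0.0748]))]
zero_mark [(0.82, array([0.5872, 0.3536, 0.0764]))]
pointer_tip [(0.44, array([0.5781, 0.3543, 0.0808]))]
carrier [(0.65, array([0.5173, 0.3344, 0.0169]))]
carrier_nose [(0.97, array([0.5179, 0.3368, 0.0175]))]
hub pred [318.51443022 240.31203784]
243 165
```

View pics/c6.png

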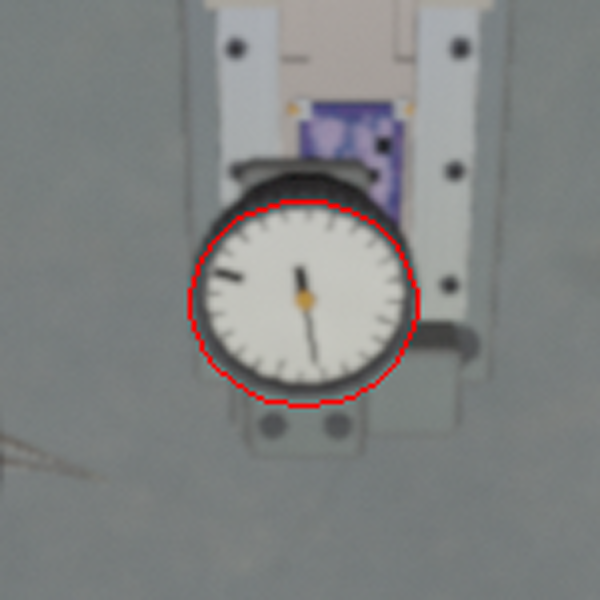

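The dial hub is at crop (305,299), within 1 px of the prediction. The pointer's thin end is at (316,362), near gauge +x, so the spindle is lifted. The zero mark is at (229,274). Now the exact angle and the approach.

```bash
cat >> h.py <<'E'
def G(p,t=t0):
    P=np.array(p,float).reshape(-1,3)/1000;c,s_=np.cos(t[2]),np.sin(t[2])
    return np.c_[t[0]+P[:,0]*c-P[:,1]*s_,t[1]+P[:,0]*s_+P[:,1]*c,P[:,2]]
def dial(px_hub,px_tip,px_zero):
    P=ray("wrist",[px_hub,px_tip,px_zero],.078)[:,:2]; v=P[1:]-P[0]
    a=np.degrees(np.arctan2(v[:,1],v[:,0])); print("hub",P[0].round(4),"r mm",(np.hypot(*v.T)*1000).round(1),"angle world tip,zero",a.round(1),"turn CCW",((a[0]-a[1])%360).round(1),"pointer rad",np.radians(90+22.6-a[0]).round(3))
E
python3 - <<'E'
from h import *
s,M=gf(); f=lambda u,v:(243+(u+.5)/4-.5,165+(v+.5)/4-.5)
dial(f(305,299),f(316,363),f(229,274))
b=G([(40,-12,0)])[0]; print(b)
plan([((b[0],b[1],.18),120,8),((b[0],b[1],.127),120,2)],0)
E
```

```text
t 12.97 tcp [0.5455 0.3387 0.2461] yaw -157.22 z [-0. -0. -1.] F [0.7 0.8 0. ] w 0.0853 ff 0.0 q [ 0.5   0.2   1.21  0.    1.73 -1.47]
gauge-frame grip mm [  0.1 -11.1] z 0.2461 F [0.9 0.5] 0.0 T [-0.04  0.02] 0.06
hub [0.582  0.3533] r mm [17.7 19.2] angle world tip,zero [ 31.5 -87.3] turn CCW 118.8 pointer rad 1.416
[0.58269995 0.35319329 0.        ]
[0, -0.5, -0.01, 0.83, -0.0, -0.0, 10.35]
[0, -0.49, 0.08, 0.83, -0.0, -0.0, 10.35]
[0, -0.47, 0.16, 0.83, -0.0, -0.0, 10.35]
[0, -0.43, 0.25, 0.83, -0.0, -0.0, 10.35]
[0, -0.38, 0.32, 0.83, -0.0, -0.0, 10.35]
[0, -0.32, 0.38, 0.83, -0.0, -0.0, 10.35]
[0, -0.24, 0.43, 0.83, -0.0, -0.0, 10.35]
[0, -0.16, 0.47, 0.83, -0.0, -0.0, 10.35]
[0, -0.0, 0.0, 2.65, 0.0, 0.0, -0.0]
[0, -0.0, 0.0, 2.65, 0.0, 0.0, -0.0]
```

Request:
{"fn": "play_rows", "kwargs": {"deltas": [0,-0.5,0,0.83,0,0,10.35,0,-0.49,0.08,0.83,0,0,10.35,0,-0.47,0.16,0.83,0,0,10.35,0,-0.43,0.25,0.83,0,0,10.35,0,-0.38,0.32,0.83,0,0,10.35,0,-0.32,0.38,0.83,0,0,10.35,0,-0.24,0.43,0.83,0,0,10.35,0,-0.16,0.47,0.83,0,0,10.35,0,0,0,0,0,0,0]}}

```text
time_s: 14.1
tcp_pos: [0.5825, 0.3532, 0.1785]
eef_rot: [0.5, 0.866, -0.001, -0.001]
force: [0.1, -0.4, 0.5]
gripper_width: 0.0857
finger_force: 0.0
```

```bash
python3 - <<'E'
from h import *
s,M=gf(); b=[.5822,.3533]
plan([((b[0],b[1],.127),120,3)],0)
E
```

```text
t 14.10 tcp [0.5825 0.3532 0.1785] yaw 120.06 z [-0.002 -0.001 -1.   ] F [ 0.1 -0.4  0.5] w 0.0857 ff 0.0 q [ 0.5   0.32  1.19 -0.    1.63 -0.03]
gauge-frame grip mm [ 39.8 -12. ] z 0.1785 F [-0.1 -0.4] 0.5 T [0.06 0.02] 0.0
[0, 0.01, -0.0, 1.72, -0.04, -0.0, 0.02]
[0, 0.01, -0.0, 1.72, -0.04, -0.0, 0.02]
[0, 0.01, -0.01, 1.72, -0.04, -0.0, 0.02]
```

Request:
{"fn": "play_rows", "kwargs": {"deltas": [0,0,0,1.8,0,0,0,0,0,0,1.8,0,0,0,0,0,0,1.5,0,0,0,0,0,0,0,0,0,0,1,0,0,0,0,0,0,1,0,0,0,0,0,0,1,0,0,0,0,0,0], "newtons": 30}}

```text
time_s: 14.98
tcp_pos: [0.5815, 0.3525, 0.1305]
eef_rot: [0.5, 0.866, -0.002, -0.001]
force: [-9.4, -5.7, 7.8]
gripper_width: 0.0528
finger_force: 33.2
```

```bash
python3 -c "
from h import *
gf()"
```

```text
t 14.97 tcp [0.5815 0.3525 0.1305] yaw 119.98 z [-0.004 -0.002 -1.   ] F [-9.4 -5.7  7.8] w 0.0528 ff 33.2 q [ 0.5   0.34  1.25 -0.    1.55 -0.03]
gauge-frame grip mm [ 38.6 -12.2] z 0.1305 F [-10.8  -1.6] 7.8 T [-0.29  2.38] 0.05
```

Request:
{"fn": "play_rows", "kwargs": {"deltas": [1,0,-0.1,-0.3,0,0,0,1,0,0,0,0,0,0]}}

```text
time_s: 15.22
tcp_pos: [0.5813, 0.3524, 0.1307]
eef_rot: [0.5, 0.866, -0.001, -0.001]
force: [-2.6, -1.0, -3.9]
gripper_width: 0.0525
finger_force: 34.6
```

```bash
python3 -c "
from h import *
gf()"
```

```text
t 15.22 tcp [0.5813 0.3524 0.1307] yaw 119.97 z [-0.003 -0.002 -1.   ] F [-2.6 -1.  -3.9] w 0.0525 ff 34.6 q [ 0.49  0.34  1.26 -0.    1.55 -0.03]
gauge-frame grip mm [ 38.4 -12.2] z 0.1307 F [-2.8  0.1] -3.9 T [-0.18  0.97] 0.0
```

Request:
{"fn": "play_rows", "kwargs": {"deltas": [1,0,0,0,0,0,-9.9,1,0,0,0,0,0,-9.9,1,0,0,0,0,0,-9.9,1,0,0,0,0,0,-9.9,1,0,0,0,0,0,-9.9,1,0,0,0,0,0,-9.9]}}

```text
time_s: 15.98
tcp_pos: [0.5814, 0.3523, 0.1307]
eef_rot: [0.003, 1.0, -0.001, -0.001]
force: [-3.8, -1.5, -4.8]
gripper_width: 0.053
finger_force: 34.5
```

```bash
python3 -c "
from h import *
gf()"
```

```text
t 15.97 tcp [0.5814 0.3523 0.1307] yaw 179.70 z [-0.002 -0.002 -1.   ] F [-3.8 -1.5 -4.8] w 0.0530 ff 34.5 q [ 0.5   0.34  1.26 -0.    1.55 -1.07]
gauge-frame grip mm [ 38.5 -12.3] z 0.1307 F [-4.1  0. ] -4.8 T [-0.54  0.84] -0.05
```

Request:
{"fn": "play_rows", "kwargs": {"deltas": [1,0,0,0,0,0,-9.85,1,0,0,0,0,0,-9.85,1,0,0,0,0,0,-9.85,1,0,0,0,0,0,-9.85,1,0,0,0,0,0,-9.85,1,0,0,0,0,0,-9.85,1,0,0,0,0,0,0,1,0,0,0,0,0,0]}}

```text
time_s: 16.98
tcp_pos: [0.5814, 0.3524, 0.1307]
eef_rot: [-0.487, 0.873, -0.0, -0.001]
force: [-5.1, -2.0, -5.7]
gripper_width: 0.0528
finger_force: 34.5
```

```bash
python3 -c "
from h import *
gf()"
```

```text
t 16.98 tcp [0.5814 0.3524 0.1307] yaw -121.65 z [-0.002 -0.002 -1.   ] F [-5.1 -2.  -5.7] w 0.0528 ff 34.5 q [ 0.5   0.34  1.26 -0.    1.55 -2.09]
gauge-frame grip mm [ 38.5 -12.2] z 0.1307 F [-5.4  0.1] -5.7 T [-0.56  0.4 ] -0.01
```

Request:
{"fn": "play_rows", "kwargs": {"deltas": [0,0,0,0,0,0,0,0,0,0,0,0,0,0,0,0,0,0,0,0,0,0,0,0,-3,0,0,0,0,1,0,-4,0,0,0,0,2,0,-4,0,0,0,0,1,0,0,0,0,0,0,0,0,0,0,0,0,0,0,0,0,0,0,0]}}

```text
time_s: 18.1
tcp_pos: [0.5609, 0.3188, 0.2396]
eef_rot: [-0.488, 0.873, 0.0, -0.001]
force: [0.0, 1.0, -0.7]
gripper_width: 0.0853
finger_force: 0.0
```

```bash
python3 - <<'E'
from h import *
s,M=gf(); C=cal("wrist"); im=save("wrist","w5.png")
q=proj("wrist",G([(39.5,-12,78)]),C)[0]; x,y=q.astype(int); x0=max(x-60,0);y0=max(min(y-60,280),0); print(q,x0,y0)
save("",'c7.png',cv2.resize(im[y0:y0+120,x0:x0+120],None,fx=5,fy=5,interpolation=cv2.INTER_CUBIC))
E
```

```text
t 18.10 tcp [0.5609 0.3188 0.2396] yaw -121.53 z [-0.003 -0.001 -1.   ] F [ 0.   1.  -0.7] w 0.0853 ff 0.0 q [ 0.46  0.21  1.21  0.    1.72 -2.13]
gauge-frame grip mm [  6.6 -35.4] z 0.2396 F [0.4 0.9] -0.7 T [0.04 0.01] 0.01
[319.43458064 243.81769123] 259 183
```

View pics/c7.png

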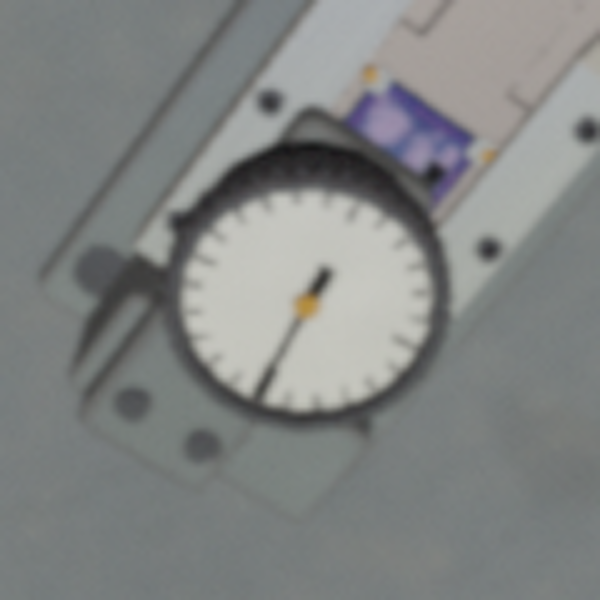

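The zero mark, at (260,398)–(272,368) in the crop, lies under the pointer's tip, with the hub at (307,307). I'll measure the residual angle by unwarping the dial into a polar profile.

```bash
python3 - <<'E'
from h import *
s=ctrl.read_state(); C=cal("wrist"); im=cv2.cvtColor(ctrl.get_image("wrist"),cv2.COLOR_RGB2GRAY).astype(np.float32)
h=(259+307.5/5-.5,183+307.5/5-.5)
hc=ray("wrist",[h],.078,C)[0]; print(hc)
def prof(r0,r1,c,lo,hi):
    a=np.radians(np.arange(lo,hi,.25)); r=np.linspace(r0,r1,8)
    P=np.array([[c[0]+R_*np.cos(A)/1000,c[1]+R_*np.sin(A)/1000,.078] for R_ in r for A in a])
    q=proj("wrist",P,C).astype(np.float32); v=cv2.remap(im,q[:,0],q[:,1],cv2.INTER_CUBIC).reshape(8,-1).mean(0)
    w=np.clip(np.percentile(v,70)-v-15,0,None); return np.degrees((a*w).sum()/w.sum()),w.max()
# face centre from ring of tick marks: dark bezel inner edge fit
th,=np.where(im[0]>-1)[:1]
for c in (hc,):
    for r0,r1 in [(5,8),(8,11),(11,14),(16,18),(18,20),(20,22)]:
        g=prof(r0,r1,c,18,50); print(r0,r1,np.round(g,2))
    g=prof(-9,-5,c,18,50); print("tail",np.round(g,2))
E
```

```text
[0.58185381 0.35347687 0.078     ]
5 8 [29.53 21.04]
8 11 [30.46 41.06]
11 14 [30.46 52.69]
16 18 [ 31.46 102.32]
18 20 [31.79 96.  ]
20 22 [33.  76.3]
tail [34.16 43.63]
```

Request:
{"fn": "play_rows", "kwargs": {"deltas": [0,0.8,0,3,0,0,0,0,0.8,0,2.5,0,0,0,0,0,0,0,0,0,0,0,0,0,0,0,0,0]}}

```text
time_s: 18.7
tcp_pos: [0.5531, 0.3055, 0.1874]
eef_rot: [-0.488, 0.873, 0.0, 0.0]
force: [0.9, 0.2, -0.3]
gripper_width: 0.0857
finger_force: 0.0
```

```bash
python3 - <<'E'
from h import *
s,M=st(); C=cal("wrist"); rgb=ctrl.get_image("wrist"); im=cv2.cvtColor(rgb,cv2.COLOR_RGB2GRAY)
# rectified top view at z=78, 12 px/mm, x' along 32 deg, centred on hub
a=np.radians(31.9); S=10
g=np.arange(-28,28,1/S)/1000; X,Y=np.meshgrid(g,g)
P=np.c_[(.58185+X*np.cos(a)-Y*np.sin(a)).ravel(),(.35348+X*np.sin(a)+Y*np.cos(a)).ravel(),np.full(X.size,.078)]
q=proj("wrist",P,C).astype(np.float32).reshape(*X.shape,2); t=cv2.remap(rgb,q,None,cv2.INTER_CUBIC)
save("","c8.png",t)
gy=cv2.cvtColor(t,cv2.COLOR_RGB2GRAY).astype(float)
mm=np.arange(-28,28,1/S)
for x in list(range(-8,-3,1))+list(range(4,25)):
    col=gy[:,(np.abs(mm-x)<.5)].mean(1); k=np.abs(mm)<4; c=col[k]; w=np.clip(np.percentile(c,80)-c-12,0,None)
    print(x,"y %.2f"%((mm[k]*w).sum()/max(w.sum(),1e-6)),"wd %.1f"%((w>w.max()/2).sum()/S),"d %.0f"%w.max())
E
```

```text
t 18.70 tcp [0.5531 0.3055 0.1874] yaw -121.52 z [ 0.001  0.    -1.   ] F [ 0.9  0.2 -0.3] w 0.0857 ff 0.0 q [ 0.45  0.18  1.34  0.    1.62 -2.14]
-8 y -0.16 wd 2.4 d 115
-7 y -0.18 wd 2.3 d 140
-6 y -0.16 wd 2.2 d 144
-5 y -0.10 wd 2.3 d 144
-4 y -0.11 wd 2.3 d 138
4 y -0.20 wd 1.5 d 58
5 y -0.23 wd 1.5 d 63
6 y -0.23 wd 1.6 d 65
7 y -0.19 wd 1.6 d 67
8 y -0.17 wd 1.6 d 67
9 y -0.21 wd 1.6 d 63
10 y -0.23 wd 1.6 d 63
11 y -0.22 wd 1.6 d 63
12 y -0.20 wd 1.6 d 69
13 y -0.24 wd 1.8 d 77
14 y -0.32 wd 1.9 d 98
15 y -0.31 wd 2.1 d 120
16 y -0.23 wd 2.2 d 128
17 y -0.17 wd 2.1 d 130
18 y -0.12 wd 2.1 d 127
19 y -0.12 wd 2.0 d 120
20 y -0.14 wd 2.1 d 114
21 y -0.12 wd 2.0 d 95
22 y -0.04 wd 2.0 d 54
23 y -0.01 wd 1.1 d 8
24 y 0.00 wd 0.0 d 0
```

View pics/c8.png

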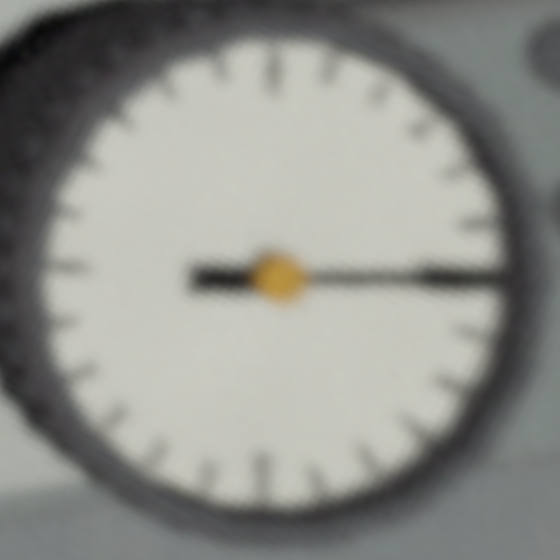

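The pointer runs through the broad mark at (420–500, 277). The tick ring looks turned by about 1.5° relative to the pointer, possibly parallax, so I'll fit all the ticks to settle it.

```bash
python3 - <<'E'
from h import *
from scipy.optimize import least_squares
g=cv2.GaussianBlur(cv2.imread("pics/c8.png",0).astype(np.float32),(0,0),1.5)
cx,cy,rot=-1.0,-.6,1.5
for it in range(4):
    obs=[];ks=[]
    for k in range(1,24):
        A=np.radians(rot+15*k); da=np.radians(np.arange(-5,5.01,.2)); r=np.linspace(19,20.5,6)
        x=cx+r[:,None]*np.cos(A+da); y=cy+r[:,None]*np.sin(A+da)
        v=cv2.remap(g,((x+28)*10).astype(np.float32),((y+28)*10).astype(np.float32),cv2.INTER_LINEAR).mean(0)
        w=np.clip(np.percentile(v,60)-v-4,0,None)
        if w.max()<15: continue
        b=A+(da*w).sum()/w.sum(); obs.append([cx+19.7*np.cos(b),cy+19.7*np.sin(b)]); ks.append(k)
    obs=np.array(obs);ks=np.array(ks)
    f=lambda p:((obs[:,1]-p[1])*np.cos(np.radians(p[2]+15*ks))-(obs[:,0]-p[0])*np.sin(np.radians(p[2]+15*ks)))
    o=least_squares(f,[cx,cy,rot],loss="soft_l1",f_scale=.15); cx,cy,rot=o.x
    print(o.x.round(2),len(ks),"rms",np.sqrt((f(o.x)**2).mean()).round(2),ks if it==3 else "")
x=np.r_[-8:-3,4:13];y=[-.16,-.18,-.16,-.10,-.11,-.20,-.23,-.23,-.19,-.17,-.21,-.23,-.22,-.20]
print("pointer slope deg",np.degrees(np.polyfit(x,y,1)[0]),"mark about face centre",np.degrees(np.arctan2(-.14-cy,19-cx)))
E
```

```text
[-1.24 -0.75  1.65] 3 rms 0.0 
[-1.25 -0.76  1.66] 3 rms 0.0 
[-1.25 -0.76  1.66] 3 rms 0.0 
[-1.25 -0.76  1.66] 3 rms 0.0 [ 6 12 18]
pointer slope deg -0.23082014032413148 mark about face centre 1.7553517362780742
```

The fit says the bezel is about 1.9° too far counter-clockwise, so I'll regrip and trim it.

```bash
python3 - <<'E'
from h import *
plan([((.5814,.3526,.185),-121.5,3),((.5814,.3526,.130),-121.5,3)],0)
E
```

```text
[0, -1.82, 0.02, 0.11, -0.02, 0.03, -0.01]
[0, -1.83, 0.02, 0.11, -0.02, 0.03, -0.01]
[0, -1.83, 0.02, 0.1, -0.02, 0.03, -0.01]
[0, -0.0, -0.0, 1.83, 0.0, -0.0, 0.0]
[0, 0.0, 0.0, 1.83, 0.0, -0.0, 0.0]
[0, 0.0, 0.0, 1.83, 0.0, -0.0, 0.0]
```

Request:
{"fn": "play_rows", "kwargs": {"deltas": [0,-1.83,0.02,0,0,0,0,0,-1.83,0.02,0,0,0,0,0,-1.83,0.02,0,0,0,0,0,0,0,1.9,0,0,0,0,0,0,1.9,0,0,0,0,0,0,1.9,0,0,0,0,0,0,0,0,0,0]}}

```text
time_s: 19.62
tcp_pos: [0.5797, 0.3512, 0.1261]
eef_rot: [-0.488, 0.873, 0.0, -0.003]
force: [-0.1, -0.3, 0.0]
gripper_width: 0.0854
finger_force: 0.0
```

Request:
{"fn": "play_rows", "kwargs": {"deltas": [1,0,0,0,0,0,0,1,0,0,0,0,0,0,1,0,0,0,0,0,0,1,0,0,-0.2,0,0,0,1,0,0,0,0,0,1.0,1,0,0,0,0,0,0.9,1,0,0,0,0,0,0,1,0,0,0,0,0,0], "newtons": 30}}

```text
time_s: 20.62
tcp_pos: [0.5812, 0.3524, 0.1314]
eef_rot: [-0.474, 0.881, 0.0, 0.0]
force: [3.7, 2.6, -4.0]
gripper_width: 0.0529
finger_force: 33.0
```

```bash
python3 -c "
from h import *
gf()"
```

```text
t 20.62 tcp [0.5812 0.3524 0.1314] yaw -123.43 z [ 0.001  0.    -1.   ] F [ 3.7  2.6 -4. ] w 0.0529 ff 33.0 q [ 0.49  0.33  1.26  0.    1.55 -2.06]
gauge-frame grip mm [ 38.3 -12.1] z 0.1314 F [4.4 1. ] -4.0 T [ 0.26 -0.79] -0.06
```

Request:
{"fn": "play_rows", "kwargs": {"deltas": [0,0,0,0,0,0,0,0,0,0,0,0,0,0,0,0,0,0,0,0,0,0,0,0,-3,0,0,0,0,2.8,0,-2.5,0,0,0,0,2.8,0,0,0,0,0,0,0,0,0,0,0,0,0,0,0,0,0,0,0]}}

```text
time_s: 21.62
tcp_pos: [0.5502, 0.3056, 0.1867]
eef_rot: [-0.474, 0.881, 0.0, 0.0]
force: [-0.5, 0.5, -0.1]
gripper_width: 0.0858
finger_force: 0.0
```

```bash
cat > m.py <<'E'
from h import *
from scipy.optimize import least_squares
s,M=st(); C=cal("wrist"); rgb=ctrl.get_image("wrist")
a=np.radians(31.9); S=10; mm=np.arange(-28,28,1/S); X,Y=np.meshgrid(mm/1000,mm/1000)
P=np.c_[(.58185+X*np.cos(a)-Y*np.sin(a)).ravel(),(.35348+X*np.sin(a)+Y*np.cos(a)).ravel(),np.full(X.size,.078)]
q=proj("wrist",P,C).astype(np.float32).reshape(*X.shape,2); t=cv2.remap(rgb,q,None,cv2.INTER_CUBIC); save("","c9.png",t)
gy=cv2.cvtColor(t,cv2.COLOR_RGB2GRAY).astype(np.float32); xs=[];ys=[]
for x in list(range(-8,-3))+list(range(4,13))+[17,18,19,20]:
    c=gy[:,np.abs(mm-x)<.5].mean(1)[np.abs(mm)<4]; w=np.clip(np.percentile(c,80)-c-12,0,None); xs.append(x);ys.append((mm[np.abs(mm)<4]*w).sum()/w.sum())
print("pointer deg",np.degrees(np.polyfit(xs[:14],ys[:14],1)[0]),"mark y",np.round(ys[14:],2))
g=cv2.GaussianBlur(gy,(0,0),1.5); cx,cy,rot=-1.,-.6,0.
for it in range(4):
    obs=[];ks=[]
    for k in range(1,24):
        A=np.radians(rot+15*k); da=np.radians(np.arange(-5,5.01,.2)); r=np.linspace(19,20.5,6)
        x=cx+r[:,None]*np.cos(A+da); y=cy+r[:,None]*np.sin(A+da)
        v=cv2.remap(g,((x+28)*10).astype(np.float32),((y+28)*10).astype(np.float32),cv2.INTER_LINEAR).mean(0)
        w=np.clip(np.percentile(v,60)-v-2,0,None)
        if w.max()<6 or w[0]>2 or w[-1]>2: continue
        b=A+(da*w).sum()/w.sum(); obs.append([cx+19.7*np.cos(b),cy+19.7*np.sin(b)]); ks.append(k)
    obs=np.array(obs);ks=np.array(ks)
    f=lambda p:((obs[:,1]-p[1])*np.cos(np.radians(p[2]+15*ks))-(obs[:,0]-p[0])*np.sin(np.radians(p[2]+15*ks)))
    o=least_squares(f,[cx,cy,rot],loss="soft_l1",f_scale=.15); cx,cy,rot=o.x
print("face",o.x.round(2),ks)
E
python3 m.py
```

```text
t 21.62 tcp [0.5502 0.3056 0.1867] yaw -123.44 z [ 0.  0. -1.] F [-0.5  0.5 -0.1] w 0.0858 ff 0.0 q [ 0.45  0.18  1.34  0.    1.62 -2.11]
pointer deg -0.30336760441758004 mark y [-0.87 -0.84 -0.8  -0.76]
face [-1.3  -0.7  -0.29] [ 1  2  3  4  5  6  7  8  9 10 11 12 13 14 15 16 17 18 19 20 21 22 23]
```

The bezel now agrees with the pointer: face −0.29° from all 23 ticks, pointer −0.30°. One last check, from picture w4, that the carrier's shoulder sits at gauge x = −2.5 mm, then I'll hand in.

```bash
python3 - <<'E'
from h import *
s,M=st(); K,d,e,Cm=cal("wrist"); Tt=M.T@(e-s["tcp_pos"]); Rt=M.T@Cm
M1=yawR(-157.23); C=(K,d,np.array([.5454,.3385,.2459])+M1@Tt,M1@Rt)
f=lambda u,v:(243+(u+.5)/4-.5,165+(v+.5)/4-.5)
P=ray("wrist",[f(295,59),f(405,59)],.017,C); c,n=np.cos(t0[2]),np.sin(t0[2])
print((np.array([[c,n],[-n,c]])@(P[:,:2]-t0[:2]).T*1000).T.round(1))
# now: side views for bystanders
ctrl.get_image("side"); print([ (l,rec("side",l)[:1]) for l in("loupe","dish","carrier")])
ctrl.get_image("scene"); print([ (l,rec("scene",l)[:1]) for l in("tweezers","dish","carrier")])
E
```

```text
t 21.68 tcp [0.5502 0.3058 0.1864] yaw -123.42 z [-0.  0. -1.] F [-0.5  0.6  0.1] w 0.0856 ff 0.0 q [ 0.45  0.18  1.34  0.    1.62 -2.11]
[[ -3.8 -15.4]
 [ -3.9  15.3]]
[('loupe', []), ('dish', []), ('carrier', [(0.73, array([0.4962, 0.3294, 0.0185]))])]
[('tweezers', []), ('dish', [(0.54, array([0.4564, 0.5589, 0.0081]))]), ('carrier', [(0.79, array([0.526 , 0.3414, 0.0183]))])]
```

```bash
python3 -c "
from cell import ctrl
print(ctrl.finish_job())"
```

```text
the job is handed in; nothing more can be done
None
```

The job is handed in at about 22 s: the carrier is home against the stop, and the bezel's zero mark is within about 0.1° of the pointer by my last measurement. I saw no contact with the bystanders, but I did not re-confirm the loupe and tweezers by camera at the end.

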